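# Swap the finishing things round onto their own mats

## Robot

A 6-joint arm with a two-finger parallel gripper is mounted at the origin on a cart in front of the work surface, level with it; the furniture and walls round the work are solid. World frame = base frame: x ahead of the robot, y to its left, z up, the work surface at z = 0. Lengths are in mm, angles in rad, forces in N, time in s.
With the tool pointing down it reaches from about 300 to 775 mm from the base axis. Payload 14.6 kg.
Tool frame: the origin (TCP) lies between the finger pads; the fingertips stand 19 mm ahead of it and the grasp point (between the pads) is the TCP (manip.tcp_to_tips is the distance from the TCP to the fingertips, in mm); x points along the fingers, z is the direction in which the jaws open and shut, and the axes are right-handed (so a half turn about x gives the same grasp; the last joint's range is limited). The gripper opens to 94 mm and grips with 3 to 60 N. Pads are 16 mm wide; open, the fingers measure 119 mm over their backs; the gripper's body (75 mm by 177 mm) begins 78 mm behind the grasp point.
Start: joints at [-1.415, 0.3, 1.521, -0, 1.321, -0.067], TCP at [121.522, -536.397, 224.446] pointing down, gripper open.
Joint ranges: [-3.03, 3.03], [-0.79, 2.21], [0.23, 2.52], [-1.04, 4.18], [0, 3.07], [-2.55, 2.55]. Speed limits (rad/s): [2.22, 2.22, 2.57, 3.14, 3.14, 3.14].

## Interface

Orientations are given as [roll, pitch, yaw] about the fixed x, y, z axes, in that order (R = Rz(yaw) Ry(pitch) Rx(roll)).
In Python, from cell import manip gives the robot as it stands.
- The arm moves only by the tool jog_arm, never from a script. Its argument "moves" is a list that holds one entry, the list of rows, each a list of 6 numbers: the shift along the world's x, y, z in mm, then the turn, a rotation vector about the world's x, y, z in degrees. In form: [[[dx, dy, dz, wx, wy, wz], ...]]. A call has 1 to 5 rows; each row shifts and turns the pose as measured when the row begins; what a row does not reach is not made up. A row lasts 1/10 s, in which the tool goes at most 50 mm and 8.59 degrees, less where a joint would pass 70% of its speed; a pose out of reach is approached as far as the arm can. A call is refused whole if a number of a shift passes 50 or a number of a turn 8.59, either way. A call with a gripper value outside its range is refused whole. "gripper" is the opening, from -1 (shut) to 1 (fully open), set as the call begins (left out, the last holds). The fingers move at their own pace and stop on an object; "squeeze" is the grip in N (left out, the last holds). Time passes only in rows, so rows that do not move let the fingers close. It gives the time, the measured TCP pose, the force and the opening at its end, in the units of the state.
- manip.read_state(): the state, without advancing time (a new reading comes with each control period).
- manip.camera(name): name is "side" or "top" or "wrist"; returns (picture, depth): 480x640x3 uint8, blue, green, red; 480x640 float32, mm along the optical axis (not along the pixel's ray), 0 where there is no reading.
- manip.camera_params(name): a dict with "fx", "fy", "cx", "cy" (pixels), "rvec" (rotation vector, rad) and "tvec" (3), from world to camera coordinates, as OpenCV has them. Camera axes: x right, y down, z forward; pixel columns grow to the right and rows downward; lengths in mm; the calibration is good to about 2 mm. A picture is of the moment at which its call begins: read the wrist's pose just before it. camera_params takes no time and is no camera call; for the wrist camera it gives the pose at the moment of the call.
- manip.sign_off(): hands the job in, once; it reports no verdict.
The state is a dict: "clock": time; "joints": joint angles; "qd": joint speeds; "effort": joint torques, N m; "eef_pos": TCP position; "eef_rot": TCP orientation; "wrist_force": force on the tool from outside, world axes, zero at the start; "moment": the same for the moment, N m; "finger_gap": finger opening in mm.
Only numpy, scipy, OpenCV 4.12 (cv2) and the standard library are available. Lean on these libraries where they do the work, as an engineer would, in place of code of your own. Each camera call takes 0.05 s, during which the arm holds its last target. There are 200 camera calls.

## Task

The wax tin, the sanding block and the pine offcut each lie on one another's mats. Swap them round, using the empty white board as the free spot to set one aside, until the wax tin lies in the middle of the round cork mat, the sanding block in the middle of the square green mat and the pine offcut in the middle of the oblong blue mat, all flat and let go. Keep the open wax tin level, and leave the tea glass and the two loose chisels where they are.

Things in the scene. Friction and masses are not known exactly. Their poses are not given: they have to be found in the camera images.
- wax_tin_mid (a point): open round metal tin of yellow-brown wax, 61 mm across, 18 mm high, about 60 g; the point is its centre, 9 mm above its underside; z up. At the start it lies on the green mat. Grasp it across its outside
- sanding_block_mid (a point): sanding block: orange-brown wooden block wrapped in garnet paper, 85 mm long, 45 mm wide, 28 mm high (edges of the paper stand up to 4 mm higher); the point is the centre of the wood, 14 mm above its underside; its x lies along the block, y across it, z up. At the start it lies on the blue mat. Grasp it across
- pine_offcut_mid (a point): pine offcut: small pale greyish-brown flat block of bare wood, 70 mm long, 30 mm wide, 18 mm high; the point is its centre, 9 mm above its underside; its x lies along its length, y across it, z up. At the start it lies on the cork mat. Grasp it across
- cork_mat_mid (a point): round tan cork mat, 120 mm across, 5 mm thick, fixed; the point is the centre of its upper face, 5 mm above the bench; the wax tin's place
- green_mat_mid (a point): square green mat with a white border line, 110 x 110 mm with its x and y along its sides, 5 mm thick, fixed; the point is the centre of its upper face, 5 mm above the bench; the sanding block's place
- blue_mat_mid (a point): oblong blue mat with a white border line, 95 mm along its x by 125 mm along its y, 5 mm thick, fixed; the point is the centre of its upper face, 5 mm above the bench; the pine offcut's place
- white_board_mid (a point): square white board with a grey border line, 110 x 110 mm with its x and y along its sides, 5 mm thick, fixed, empty at the start: the free spot; the point is the centre of its upper face, 5 mm above the bench
- tea_glass: bystander: clear tumbler, 85 mm across, 90 mm high, standing on the bench to the right; origin at the centre of its underside
- black_chisel: bystander: loose dark-handled carving chisel, 184 x 42 mm, 26 mm high, lying between the mats, roughly along x; origin at the bench surface under its middle
- red_chisel: bystander: loose reddish-handled carving chisel, 151 x 133 mm, 25 mm high, lying to the left of the mats; origin at the bench surface under its middle
There are look-alikes about, which are no part of the job. Of the things that look like the part that bears blue_mat_mid, the larger one is meant.

How it is judged (in metres and radians):
On the way:
1. one of the three things is set down and let go on the white board (((horizontal distance between wax_tin_mid and white_board_mid below 0.04 m and z of wax_tin_mid in the frame of white_board_mid between 0.005 and 0.013 m and angle between wax_tin_mid's own z axis and vertical below 0.12 rad and linear speed of wax_tin below 0.02 m/s and contact force between the fingers and wax_tin below 0.1 N) or (horizontal distance between sanding_block_mid and white_board_mid below 0.04 m and z of sanding_block_mid in the frame of white_board_mid between 0.01 and 0.018 m and angle between sanding_block_mid's own z axis and vertical below 0.12 rad and linear speed of sanding_block below 0.02 m/s and contact force between the fingers and sanding_block below 0.1 N) or (horizontal distance between pine_offcut_mid and white_board_mid below 0.04 m and z of pine_offcut_mid in the frame of white_board_mid between 0.005 and 0.013 m and angle between pine_offcut_mid's own z axis and vertical below 0.12 rad and linear speed of pine_offcut below 0.02 m/s and contact force between the fingers and pine_offcut below 0.1 N))), for 0.2 s.
At the end, for the whole second after the job is handed in: Seen from above, the wax tin's centre is within 15 mm of the middle of the cork mat, the sanding block's of the green mat and the pine offcut's of the blue mat; each lies flat on its mat (within 4 mm in height and 7 degrees), at rest and let go (horizontal distance between wax_tin_mid and cork_mat_mid below 0.015 m and z of wax_tin_mid in the frame of cork_mat_mid between 0.005 and 0.013 m and angle between each of wax_tin_mid, sanding_block_mid, pine_offcut_mid's own z axis and vertical below 0.12 rad and linear speed of each of wax_tin, sanding_block, pine_offcut below 0.02 m/s and contact force between the fingers and wax_tin below 0.1 N and horizontal distance between sanding_block_mid and green_mat_mid below 0.015 m and z of sanding_block_mid in the frame of green_mat_mid between 0.01 and 0.018 m and contact force between the fingers and sanding_block below 0.1 N and horizontal distance between pine_offcut_mid and blue_mat_mid below 0.015 m and z of pine_offcut_mid in the frame of blue_mat_mid between 0.005 and 0.013 m and contact force between the fingers and pine_offcut below 0.1 N); the robot touches nothing.
It fails at once if the wax tin is tipped by more than 30 degrees (angle between wax_tin_mid's own z axis and vertical above 0.52 rad).
It fails at once if the tea glass is moved by more than 20 mm (distance of tea_glass from where it was at the start of the episode above 0.02 m).
It fails at once if the dark chisel is moved by more than 20 mm (distance of black_chisel from where it was at the start of the episode above 0.02 m).
It fails at once if the reddish chisel is moved by more than 20 mm (distance of red_chisel from where it was at the start of the episode above 0.02 m).
It also fails if it takes over 112 s, if anything falls off the work surface, if the arm or the gripper's body presses on something with over 40 N, if the wrist force passes 120 N, or if a joint passes its speed limit or range.

## Working session

There is one attempt and no reset: what is moved stays moved. The work goes in short steps, Python scripts to look and compute and a tool call to move; the robot and the scene stay as the last step left them, time stands still between calls to the robot, and variables do not carry over. Pictures are saved under pics/ and viewed, about 12 in all and at most 16, crops included, and the job is handed in when it is done.

Besides the shell and the picture viewer there is one more tool, called by a JSON object that holds its "name" and its "arguments", one argument or row to a line. jog_arm: Moves the arm, as the interface text tells. Its arguments: {"type":"object","properties":{"moves":{"type":"array","items":{"type":"array","items":{"type":"array","items":{"type":"number"}}}},"gripper":{"type":"number"},"squeeze":{"type":"number"}},"required":["moves"]}

```bash
ls; mkdir -p pics; cat > h.py <<'E'
import numpy as np, cv2
from cell import manip
def snap(n,f):
    p=manip.camera_params(n); im,d=manip.camera(n); cv2.imwrite(f'pics/{f}.png',im); np.savez(f'pics/{f}.npz',im=im,d=d,**{k:np.array(v) for k,v in p.items()}); return im,d,p
def ray(p,u,v):
    R=cv2.Rodrigues(np.array(p['rvec'],float))[0]; t=np.array(p['tvec'],float).ravel()
    return -R.T@t, R.T@np.array([(u-float(p['cx']))/float(p['fx']),(v-float(p['cy']))/float(p['fy']),1])
def onz(p,u,v,z):
    c,r=ray(p,u,v); return c+r*(z-c[2])/r[2]
def dep(p,d,u,v):
    c,r=ray(p,u,v); return c+r*d[v,u]
E
python3 - <<'E'
from h import *
print(manip.read_state())
for n in('top','side'):
    im,d,p=snap(n,n+'0'); print(n,ray(p,320,240))
E
```

```text
pics
{'clock': 0.0, 'joints': array([-1.41461204e+00,  3.00480846e-01,  1.52159606e+00,  2.38851638e-05,
        1.32070037e+00, -6.66034182e-02]), 'qd': array([ 0.00064735, -0.00115915, -0.00108971,  0.00110597, -0.00039314,
        0.00150701]), 'effort': array([-1.53592387e-04, -5.31811166e+01, -3.52736771e+01,  7.08374265e-02,
        2.43608822e-02, -9.29064868e-05]), 'eef_pos': array([ 121.48461714, -536.16226424,  223.8746354 ]), 'eef_rot': array([3.05546228, 1.56961148, 1.70744773]), 'wrist_force': array([-0.54278227, -0.46763929, -0.01764498]), 'moment': array([ 0.00449213, -0.00882092,  0.0567248 ]), 'finger_gap': 93.65027160193512}
top (array([ 399.11148733,   -5.64088842, 1474.67718055]), array([ 0.09888397,  0.02305979, -0.99517043]))
side (array([471.80103592, 955.75533567, 895.94256491]), array([ 0.03104709, -0.73631893, -0.67592335]))
```

View pics/top0.png

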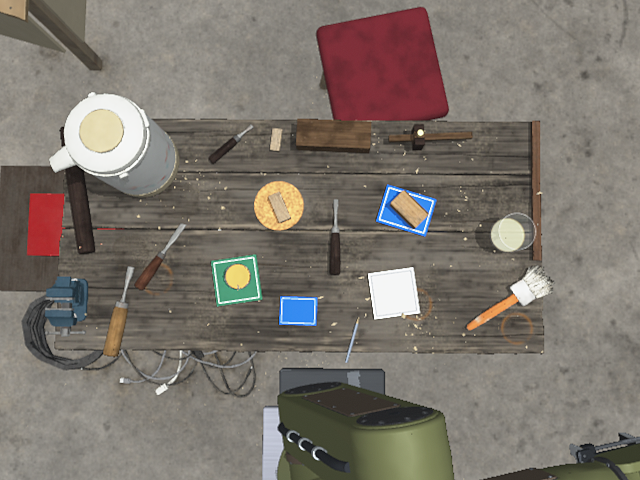

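View pics/side0.png

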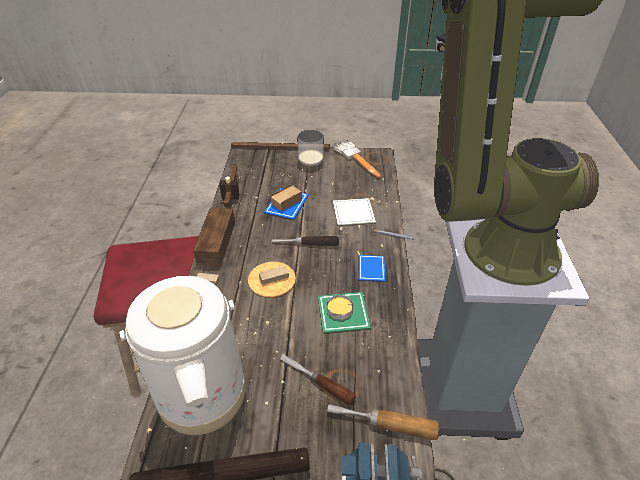

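The top view shows cork with the offcut near (278,206), green with the tin at (237,280), large blue with the block at (407,209), the white board at (394,293), the black chisel at (335,240) and the glass at (513,232). The side view agrees. I'll enlarge the top view next.

```bash
python3 - <<'E'
import cv2
im=cv2.imread('pics/top0.png')[170:330,205:445]
im=cv2.resize(im,None,fx=3.333,fy=3.333,interpolation=cv2.INTER_CUBIC); cv2.imwrite('pics/c.png',im); print(im.shape)
E
```

```text
(533, 800, 3)
```

View pics/c.png

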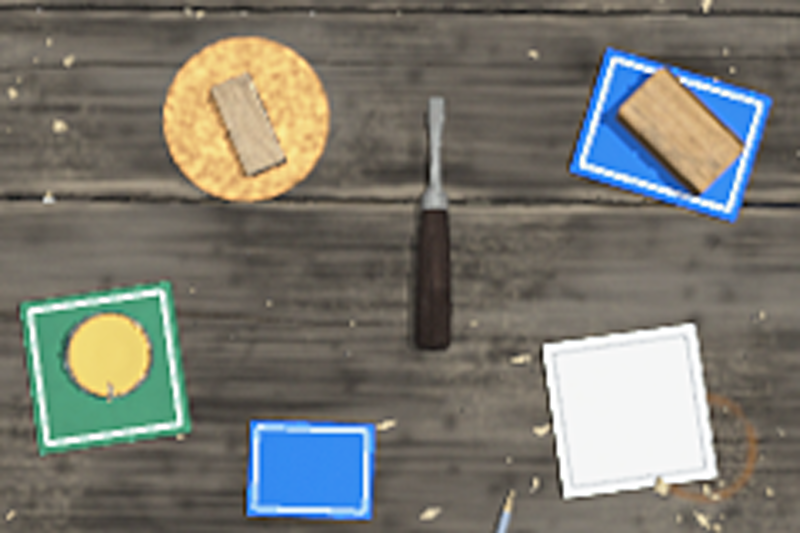

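```bash
cat > m.py <<'E'
from h import *
p=manip.camera_params('top')
def w(x,y,z): return onz(p,205+x/3.3333,170+y/3.3333,z)[:2]
def pts(n,c,z):
    q=np.array([w(*a,z) for a in c]); m=q.mean(0)
    e=np.diff(np.vstack([q,q[:1]]),axis=0); print(n,m.round(1),[ (round(float(np.hypot(*a)),1),round(float(np.degrees(np.arctan2(a[1],a[0]))),1)) for a in e])
pts('cork',[(246,119)],5)
pts('corkedge',[(163,119),(329,119)],5)
pts('off',[(210,85),(247,73),(286,160),(249,176)],23)
pts('block',[(663,68),(742,150),(700,194),(617,112)],34)
pts('blue',[(608,48),(771,97),(734,220),(570,172)],5)
pts('tin',[(110,355)],23)
pts('green',[(21,303),(170,282),(190,431),(42,455)],5)
pts('white',[(543,345),(695,323),(717,477),(565,498)],5)
pts('chisel',[(437,97),(433,350)],15)
s=manip.read_state()
from scipy.spatial.transform import Rotation as R
M=R.from_euler('xyz',s['eef_rot']).as_matrix(); print(M.round(2))
E
python3 m.py
```

```text
cork [627.3 128.7] [(0.0, 0.0)]
corkedge [627.3 128.7] [(120.0, -89.5), (120.0, 90.5)]
off [621.3 125.5] [(27.8, -71.3), (68.8, -155.2), (28.7, 114.1), (71.5, 23.9)]
block [ 617.1 -182. ] [(80.7, -136.2), (43.5, 136.7), (82.5, 45.4), (45.6, -45.7)]
blue [ 619.2 -178.5] [(123.1, -106.4), (93.8, 163.2), (122.9, 74.1), (94.9, -16.7)]
tin [455.1 220.3] [(0.0, 0.0)]
green [446.8 226. ] [(107.8, -81.4), (107.8, -171.2), (106.7, 99.7), (109.9, 9.3)]
white [ 419.6 -149.2] [(110.2, -81.2), (110.8, -172.0), (109.4, 98.3), (110.0, 8.4)]
chisel [552.   -8.7] [(181.9, 179.6), (181.9, -0.4)]
[[-0.    0.98  0.22]
 [ 0.    0.22 -0.98]
 [-1.    0.   -0.  ]]
```

{"name": "jog_arm", "arguments": {
  "moves": [
    [[40,29,0,0,0,8],[40,29,0,0,0,8],[40,29,0,0,0,8],[40,29,0,0,0,8],[40,29,0,0,0,0]]
  ],
  "gripper": 1,
  "squeeze": 20
}}

```text
clock: 0.6
eef_pos: [321.1, -388.7, 221.9]
eef_rot: [3.108, 1.567, 2.332]
wrist_force: [1.1, -0.3, 0.9]
finger_gap: 94.1
```

{"name": "jog_arm", "arguments": {
  "moves": [
    [[40,29,-10,0,0,0],[40,29,-10,0,0,0],[40,29,-10,0,0,0],[40,29,-10,0,0,0],[40,29,-10,0,0,0]]
  ]
}}

```text
clock: 1.1
eef_pos: [518.6, -243.1, 173.3]
eef_rot: [-3.058, 1.568, 2.451]
wrist_force: [0.8, -0.4, 0.5]
finger_gap: 93.8
```

{"name": "jog_arm", "arguments": {
  "moves": [
    [[42,26,0,0,0,0],[42,26,0,0,0,0],[14,9,0,0,0,0],[0,0,0,0,0,0]]
  ]
}}

```text
clock: 1.5
eef_pos: [620.1, -175.3, 169.1]
eef_rot: [-2.889, 1.563, 2.625]
wrist_force: [0.1, 0.1, 0.1]
finger_gap: 94.6
```

```bash
cat >> h.py <<'E'
def st():
    s=manip.read_state(); e=s['eef_rot']; print(round(s['clock'],2),s['eef_pos'].round(1),'jaw',round(float(np.degrees(e[2]-e[0]))%360,1),'gap',round(s['finger_gap'],1),s['wrist_force'].round(1))
E
python3 - <<'E'
from h import *
st(); im,d,p=snap('wrist','w1'); print(ray(p,320,240))
E
```

```text
1.5 [ 620.1 -175.3  169.1] jaw 315.9 gap 94.6 [0.1 0.1 0.1]
(array([ 669.78142101, -124.67007031,  328.93629754]), array([-0.16283511, -0.17019346, -0.97193205]))
```

View pics/w1.png

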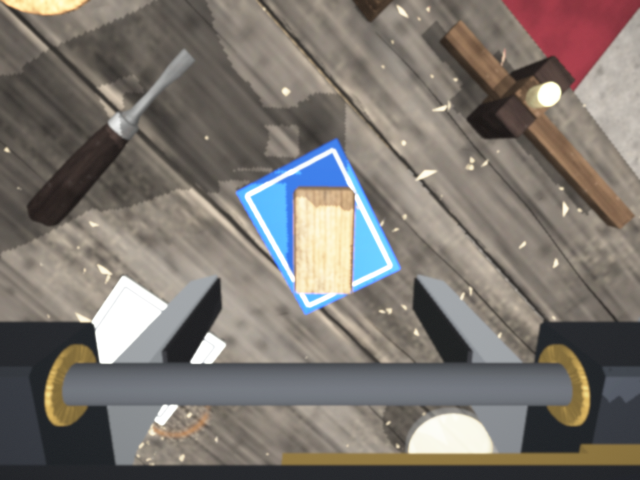

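The wrist view shows the block's top face centred at about (324,240), lined up with the jaws, and the blue mat's corners at (237,189), (338,140), (400,268) and (306,313).

```bash
python3 - <<'E'
from h import *
p=np.load('pics/w1.npz')
for n,c,z in[('block',[(295,188),(354,188),(352,293),(296,293)],34),('blue',[(237,189),(338,140),(400,268),(306,313)],5)]:
    q=np.array([onz(p,u,v,z)[:2] for u,v in c]); print(n,q.mean(0).round(1),np.hypot(*np.diff(q,axis=0).T).round(1),np.degrees(np.arctan2(*(q[2]-q[1])[::-1])).round(1))
E
```

```text
block [ 621.5 -179.9] [44.6 84.4 45.2] -133.8
blue [ 621.8 -175.8] [ 92.2 121.3  92.6] -106.8
```

{"name": "jog_arm", "arguments": {
  "moves": [
    [[0,-5,-40,0,0,0],[0,0,-40,0,0,0],[0,0,-30,0,0,0],[0,0,-20,0,0,0],[0,0,0,0,0,0]]
  ]
}}

```text
clock: 2.05
eef_pos: [613.7, -186.3, 36.4]
eef_rot: [-2.812, 1.564, 2.697]
wrist_force: [-0.1, 0.8, 0.6]
finger_gap: 93.9
```

{"name": "jog_arm", "arguments": {
  "moves": [
    [[7,5,-4,0,0,0],[0,0,-4,0,0,0],[0,0,0,0,0,0]]
  ]
}}

```text
clock: 2.35
eef_pos: [621.2, -182.9, 31.2]
eef_rot: [-2.867, 1.567, 2.639]
wrist_force: [-0.3, -0.1, -0.5]
finger_gap: 93.9
```

{"name": "jog_arm", "arguments": {
  "moves": [
    [[0,0,0,0,0,0],[0,0,0,0,0,0],[0,0,0,0,0,0],[0,0,0,0,0,0],[0,0,0,0,0,0]]
  ],
  "gripper": -1
}}

```text
clock: 2.85
eef_pos: [622.2, -183.2, 33.9]
eef_rot: [1.561, 1.57, 0.785]
wrist_force: [-0.1, 0.4, 0.2]
finger_gap: 57.2
```

{"name": "jog_arm", "arguments": {
  "moves": [
    [[0,0,0,0,0,0],[0,0,0,0,0,0],[0,0,0,0,0,0]]
  ]
}}

```text
clock: 3.15
eef_pos: [622.1, -183.2, 33.9]
eef_rot: [1.827, 1.57, 1.051]
wrist_force: [-0.5, -1.0, 0.5]
finger_gap: 44.8
```

{"name": "jog_arm", "arguments": {
  "moves": [
    [[0,0,15,0,0,0],[0,0,40,0,0,0],[-40,6,20,0,0,0],[-40,6,0,0,0,0],[-40,6,0,0,0,0]]
  ]
}}

```text
clock: 3.65
eef_pos: [501.4, -165.0, 114.2]
eef_rot: [0.516, 1.567, -0.259]
wrist_force: [-0.2, 0.2, -0.3]
finger_gap: 44.8
```

{"name": "jog_arm", "arguments": {
  "moves": [
    [[-40,6,0,0,0,0],[-25,5,0,0,0,0],[-12,0,0,0,0,0],[0,0,0,0,0,0],[0,0,0,0,0,0]]
  ]
}}

```text
clock: 4.15
eef_pos: [419.2, -153.2, 119.6]
eef_rot: [0.397, 1.561, -0.38]
wrist_force: [0.5, -0.2, -1.7]
finger_gap: 44.9
```

{"name": "jog_arm", "arguments": {
  "moves": [
    [[0,3,-30,0,0,0],[0,0,-25,0,0,0],[0,0,-12,0,0,0],[0,0,-5,0,0,0],[0,0,0,0,0,0]]
  ]
}}

```text
clock: 4.65
eef_pos: [424.0, -151.1, 47.2]
eef_rot: [0.39, 1.556, -0.385]
wrist_force: [-0.0, 0.2, -0.8]
finger_gap: 44.8
```

{"name": "jog_arm", "arguments": {
  "moves": [
    [[-3,0,-7,0,0,0],[0,0,-4,0,0,0],[0,0,-2,0,0,0],[0,0,0,0,0,0]]
  ]
}}

```text
clock: 5.05
eef_pos: [422.2, -151.6, 34.8]
eef_rot: [0.385, 1.553, -0.391]
wrist_force: [0.3, 1.1, -0.4]
finger_gap: 45.0
```

```bash
cat >> h.py <<'E'
    from scipy.spatial.transform import Rotation as R
    x=R.from_euler('xyz',e).as_matrix()[:,0]; print('tilt corr wx,wy deg',np.degrees(np.cross(x,[0,0,-1])).round(2))
E
python3 -c "
from h import *
st()"
```

```text
5.05 [ 422.2 -151.6   34.8] jaw 315.6 gap 45.0 [ 0.3  1.1 -0.4]
tilt corr wx,wy deg [0.39 0.95 0.  ]
```

{"name": "jog_arm", "arguments": {
  "moves": [
    [[0,0,0,0.4,1,0],[0,0,-1,0,0,0],[0,0,-1,0,0,0],[0,0,0,0,0,0]]
  ]
}}

```text
clock: 5.45
eef_pos: [422.7, -151.8, 34.0]
eef_rot: [-2.615, 1.569, 2.893]
wrist_force: [-0.4, -1.3, -0.9]
finger_gap: 44.8
```

{"name": "jog_arm", "arguments": {
  "moves": [
    [[0,0,0,0,0,0],[0,0,0,0,0,0],[0,0,0,0,0,0],[0,0,0,0,0,0],[0,0,0,0,0,0]]
  ],
  "gripper": 1
}}

```text
clock: 5.95
eef_pos: [422.9, -151.9, 34.1]
eef_rot: [-2.467, 1.57, 3.04]
wrist_force: [0.0, -0.1, -0.1]
finger_gap: 81.1
```

{"name": "jog_arm", "arguments": {
  "moves": [
    [[0,0,0,0,0,0],[0,0,20,0,0,0],[0,0,40,0,0,0],[0,0,40,0,0,0],[0,0,20,0,0,0]]
  ]
}}

```text
clock: 6.45
eef_pos: [420.6, -150.9, 155.3]
eef_rot: [-2.754, 1.563, 2.753]
wrist_force: [0.3, -0.2, -0.9]
finger_gap: 93.8
```

```bash
python3 - <<'E'
from h import *
st(); snap('wrist','w2')
E
```

```text
6.45 [ 420.6 -150.9  155.3] jaw 315.6 gap 93.8 [ 0.3 -0.2 -0.9]
tilt corr wx,wy deg [-0.18 -0.43 -0.  ]
```

View pics/w2.png

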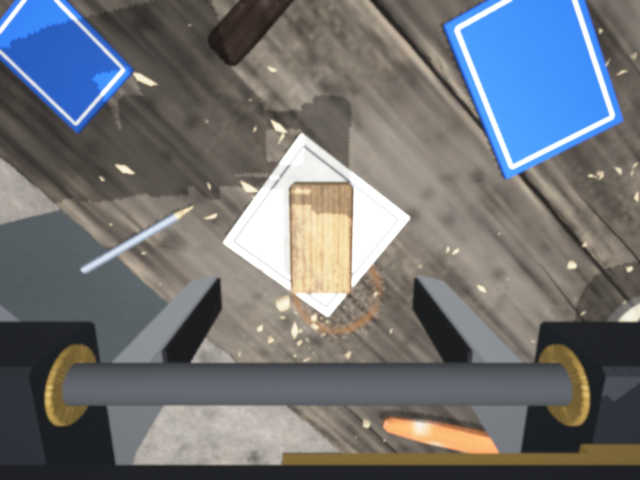

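The block sits flat on the white board at about (321,238). Next is the offcut.

{"name": "jog_arm", "arguments": {
  "moves": [
    [[29,39,0,0,0,-5.4],[29,39,0,0,0,-5.4],[29,39,0,0,0,-5.4],[29,39,0,0,0,-5.4],[29,39,0,0,0,0]]
  ]
}}

```text
clock: 7.0
eef_pos: [568.7, 46.3, 157.5]
eef_rot: [-2.716, 1.569, 2.391]
wrist_force: [0.1, -1.0, 1.0]
finger_gap: 93.9
```

{"name": "jog_arm", "arguments": {
  "moves": [
    [[29,39,0,0,0,0],[20,30,0,0,0,0],[7,9,0,0,0,0],[0,0,0,0,0,0],[0,0,0,0,0,0]]
  ]
}}

```text
clock: 7.5
eef_pos: [626.5, 132.5, 151.7]
eef_rot: [-2.064, 1.565, 3.048]
wrist_force: [-0.7, -0.4, -0.1]
finger_gap: 94.1
```

```bash
python3 - <<'E'
from h import *
st(); snap('wrist','w3')
E
```

```text
7.5 [626.5 132.5 151.7] jaw 292.9 gap 94.1 [-0.7 -0.4 -0.1]
tilt corr wx,wy deg [-0.03 -0.32 -0.  ]
```

View pics/w3.png

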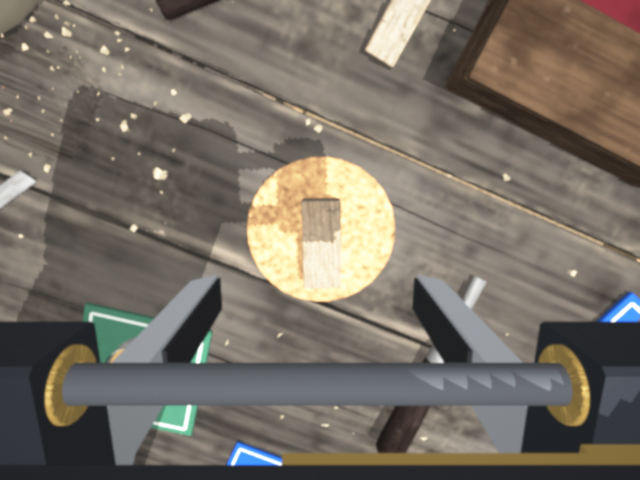

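The wrist view shows the offcut with top-face corners (303,199), (340,199), (340,287) and (304,287), and the cork circle spans u 247–396 and v 156–302.

```bash
python3 - <<'E'
from h import *
p=np.load('pics/w3.npz')
for n,c,z in[('off',[(303,199),(340,199),(340,287),(304,287)],23),('cork',[(247,229),(321,156),(396,229),(321,302)],5)]:
    q=np.array([onz(p,u,v,z)[:2] for u,v in c]); print(n,q.mean(0).round(1),np.hypot(*np.diff(q,axis=0).T).round(1),np.degrees(np.arctan2(*(q[1]-q[2])[::-1])).round(1), (0.5*(q[0]+q[2])).round(1),(0.5*(q[1]+q[3])).round(1))
E
```

```text
off [624.8 128.8] [27.5 69.5 28.4] 23.8 [624.9 128.6] [624.7 129. ]
cork [630.8 131.7] [82.7 83.4 87.2] 69.4 [632.2 132. ] [629.4 131.3]
```

{"name": "jog_arm", "arguments": {
  "moves": [
    [[0,-3,-40,0,0,0],[0,0,-40,0,0,0],[0,0,-20,0,0,0],[0,0,0,0,0,0]]
  ]
}}

```text
clock: 7.95
eef_pos: [625.4, 124.8, 50.6]
eef_rot: [-2.314, 1.568, 2.793]
wrist_force: [0.3, -0.9, -0.0]
finger_gap: 93.8
```

{"name": "jog_arm", "arguments": {
  "moves": [
    [[-1,4,-14,0,0,1],[0,0,-7,0,0,0],[0,0,-4,0,0,0],[0,0,0,0,0,0]]
  ]
}}

```text
clock: 8.35
eef_pos: [625.3, 127.9, 27.3]
eef_rot: [1.814, 1.569, 0.656]
wrist_force: [0.3, 0.0, 0.8]
finger_gap: 94.2
```

{"name": "jog_arm", "arguments": {
  "moves": [
    [[0,0,0,0,0,0],[0,0,0,0,0,0],[0,0,0,0,0,0],[0,0,0,0,0,0],[0,0,0,0,0,0]]
  ],
  "gripper": -1
}}

```text
clock: 8.85
eef_pos: [626.3, 128.1, 29.4]
eef_rot: [1.508, 1.566, 0.349]
wrist_force: [0.2, -0.2, 0.2]
finger_gap: 57.5
```

{"name": "jog_arm", "arguments": {
  "moves": [
    [[0,0,0,0,0,0],[0,0,0,0,0,0],[0,0,0,0,0,0],[0,0,0,0,0,0],[0,0,0,0,0,0]]
  ]
}}

```text
clock: 9.35
eef_pos: [626.4, 128.1, 29.5]
eef_rot: [1.502, 1.565, 0.344]
wrist_force: [-0.2, -0.7, 0.6]
finger_gap: 29.7
```

```bash
python3 -c "
from h import *
st()"
```

```text
9.35 [626.4 128.1  29.5] jaw 293.6 gap 29.7 [-0.2 -0.7  0.6]
tilt corr wx,wy deg [-0.1   0.29  0.  ]
```

{"name": "jog_arm", "arguments": {
  "moves": [
    [[0,0,15,0,0,0],[0,0,40,0,0,0],[0,-30,20,0,0,0],[0,-45,0,0,0,0],[0,-45,0,0,0,0]]
  ]
}}

```text
clock: 9.85
eef_pos: [625.8, 9.8, 111.6]
eef_rot: [1.367, 1.564, 0.216]
wrist_force: [1.0, -0.5, -0.6]
finger_gap: 29.8
```

{"name": "jog_arm", "arguments": {
  "moves": [
    [[-1,-45,0,0,0,0],[-1,-45,0,0,0,0],[-1,-45,0,0,0,0],[-1,-30,0,0,0,0],[0,0,0,0,0,0]]
  ]
}}

```text
clock: 10.35
eef_pos: [621.1, -166.9, 119.0]
eef_rot: [1.102, 1.557, -0.052]
wrist_force: [0.3, 1.7, 0.5]
finger_gap: 30.2
```

{"name": "jog_arm", "arguments": {
  "moves": [
    [[0,-8,-35,0,0,0],[0,0,-25,0,0,0],[0,0,-10,0,0,0],[0,0,0,0,0,0]]
  ]
}}

```text
clock: 10.75
eef_pos: [622.3, -174.3, 51.8]
eef_rot: [1.049, 1.552, -0.107]
wrist_force: [-0.0, -0.4, -0.7]
finger_gap: 30.1
```

```bash
python3 -c "
from h import *
st()"
```

```text
10.75 [ 622.3 -174.3   51.8] jaw 293.8 gap 30.1 [-0.  -0.4 -0.7]
tilt corr wx,wy deg [0.11 1.05 0.  ]
```

{"name": "jog_arm", "arguments": {
  "moves": [
    [[0,-2,-10,0,1,0],[0,0,-7,0,0,0],[0,0,-3,0,0,0],[0,0,0,0,0,0]]
  ]
}}

```text
clock: 11.15
eef_pos: [624.0, -175.4, 33.8]
eef_rot: [0.358, 1.566, -0.796]
wrist_force: [-0.2, -0.3, -0.2]
finger_gap: 29.7
```

{"name": "jog_arm", "arguments": {
  "moves": [
    [[-2,-1,-3,0,0,0],[0,0,-1,0,0,0],[0,0,-1,0,0,0],[0,0,0,0,0,0]]
  ]
}}

```text
clock: 11.55
eef_pos: [622.4, -176.7, 29.8]
eef_rot: [0.506, 1.564, -0.647]
wrist_force: [0.0, 0.8, 0.2]
finger_gap: 29.8
```

{"name": "jog_arm", "arguments": {
  "moves": [
    [[0,0,-1,0,0,0],[0,0,0,0,0,0],[0,0,0,0,0,0],[0,0,0,0,0,0],[0,0,0,0,0,0]]
  ],
  "gripper": 1
}}

```text
clock: 12.05
eef_pos: [622.5, -176.8, 28.9]
eef_rot: [0.525, 1.564, -0.629]
wrist_force: [-1.1, -0.2, -0.4]
finger_gap: 66.3
```

{"name": "jog_arm", "arguments": {
  "moves": [
    [[0,0,0,0,0,0],[0,0,0,0,0,0],[0,0,20,0,0,0],[0,0,40,0,0,0],[0,0,40,0,0,0]]
  ]
}}

```text
clock: 12.55
eef_pos: [619.4, -175.8, 125.3]
eef_rot: [-1.918, 1.566, -3.072]
wrist_force: [0.2, -0.3, 0.4]
finger_gap: 93.8
```

{"name": "jog_arm", "arguments": {
  "moves": [
    [[0,0,25,0,0,0],[0,0,0,0,0,0]]
  ]
}}

```text
clock: 12.75
eef_pos: [621.0, -176.3, 157.1]
eef_rot: [0.309, 1.567, -0.845]
wrist_force: [0.1, 0.3, 0.7]
finger_gap: 94.1
```

```bash
python3 - <<'E'
from h import *
st(); snap('wrist','w4')
E
```

```text
12.75 [ 621.  -176.3  157.1] jaw 293.9 gap 94.1 [0.1 0.3 0.7]
tilt corr wx,wy deg [0.17 0.15 0.  ]
```

View pics/w4.png

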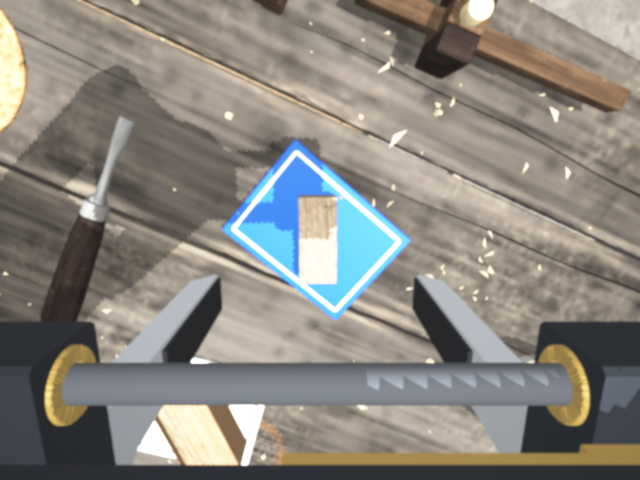

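The offcut lies on the blue mat, with the offcut centred at about (318,240) and the mat at about (316,232). I'll move to the tin and compute the offset.

{"name": "jog_arm", "arguments": {
  "moves": [
    [[-18,43,0,0,0,0],[-18,43,0,0,0,0],[-18,43,0,0,0,0],[-18,43,0,0,0,0],[-18,43,0,0,0,0]]
  ]
}}

```text
clock: 13.3
eef_pos: [524.3, 41.0, 145.8]
eef_rot: [-1.844, 1.561, -3.005]
wrist_force: [0.6, 0.3, -0.1]
finger_gap: 93.8
```

{"name": "jog_arm", "arguments": {
  "moves": [
    [[-18,43,0,0,0,0],[-18,43,0,0,0,0],[-18,43,0,0,0,0],[-14,30,0,0,0,0],[0,0,0,0,0,0]]
  ]
}}

```text
clock: 13.8
eef_pos: [446.9, 208.7, 138.1]
eef_rot: [-1.805, 1.549, -2.962]
wrist_force: [-0.2, -0.2, 0.0]
finger_gap: 93.7
```

```bash
python3 - <<'E'
from h import *
p=np.load('pics/w4.npz')
for n,c,z in[('off',[(299,197),(337,197),(337,283),(299,283)],23),('blue',[(295,140),(411,241),(336,318),(222,228)],5)]:
    q=np.array([onz(p,u,v,z)[:2] for u,v in c]); print(n,q.mean(0).round(1))
st(); snap('wrist','w5')
E
```

```text
off [ 620.3 -177.4]
blue [ 621.3 -176. ]
13.8 [446.9 208.7 138.1] jaw 293.7 gap 93.7 [-0.2 -0.2  0. ]
tilt corr wx,wy deg [ 0.22 -1.2   0.  ]
```

View pics/w5.png

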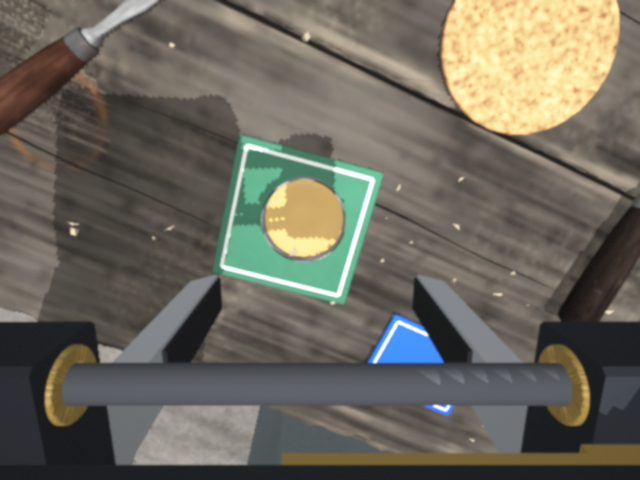

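The offcut is within 2 mm of the blue mat's middle. In this view the tin is at (303,218), spanning u 262–345 and v 178–259. The green mat's corners are (239,136), (384,173), (344,303) and (214,272).

```bash
python3 - <<'E'
from h import *
p=np.load('pics/w5.npz')
for n,c,z in[('tin',[(262,218),(303,178),(345,218),(303,259)],23),('green',[(239,136),(384,173),(344,303),(214,272)],5)]:
    q=np.array([onz(p,u,v,z)[:2] for u,v in c]); print(n,q.mean(0).round(1),np.hypot(*(q[2]-q[0])).round(1),np.hypot(*(q[3]-q[1])).round(1))
E
```

```text
tin [458.6 225.9] 59.5 59.2
green [448.6 229. ] 152.2 152.6
```

{"name": "jog_arm", "arguments": {
  "moves": [
    [[12,16,-10,0.2,-1.2,0],[0,0,-40,0,0,0],[0,0,-30,0,0,0],[0,0,-10,0,0,0],[0,0,0,0,0,0]]
  ]
}}

```text
clock: 14.35
eef_pos: [460.6, 219.5, 42.0]
eef_rot: [-1.172, 1.567, -2.332]
wrist_force: [-0.5, 0.1, 0.7]
finger_gap: 94.3
```

```bash
python3 -c "
from h import *
st()"
```

```text
14.35 [460.6 219.5  42. ] jaw 293.5 gap 94.3 [-0.5  0.1  0.7]
tilt corr wx,wy deg [ 0.15 -0.14  0.  ]
```

{"name": "jog_arm", "arguments": {
  "moves": [
    [[-2,6,-9,0,0,0],[0,0,-6,0,0,0],[0,0,0,0,0,0]]
  ],
  "squeeze": 12
}}

```text
clock: 14.65
eef_pos: [459.8, 225.5, 27.9]
eef_rot: [-0.394, 1.569, -1.556]
wrist_force: [0.4, 0.5, -0.5]
finger_gap: 93.8
```

{"name": "jog_arm", "arguments": {
  "moves": [
    [[0,0,0,0,0,0],[0,0,0,0,0,0],[0,0,0,0,0,0],[0,0,0,0,0,0],[0,0,0,0,0,0]]
  ],
  "gripper": -1
}}

```text
clock: 15.15
eef_pos: [460.8, 225.9, 29.9]
eef_rot: [1.025, 1.568, -0.137]
wrist_force: [0.3, 0.2, -0.7]
finger_gap: 60.1
```

{"name": "jog_arm", "arguments": {
  "moves": [
    [[0,0,0,0,0,0],[0,0,0,0,0,0]]
  ]
}}

```text
clock: 15.35
eef_pos: [460.8, 225.9, 29.9]
eef_rot: [1.04, 1.568, -0.122]
wrist_force: [1.2, -0.3, -1.0]
finger_gap: 59.6
```

{"name": "jog_arm", "arguments": {
  "moves": [
    [[0,0,8,0,0,0],[0,0,20,0,0,0],[0,0,25,0,0,0],[15,-8,15,0,0,0],[26,-15,0,0,0,0]]
  ]
}}

```text
clock: 15.85
eef_pos: [500.4, 203.5, 102.4]
eef_rot: [0.609, 1.569, -0.55]
wrist_force: [-0.0, 0.0, -1.5]
finger_gap: 59.8
```

{"name": "jog_arm", "arguments": {
  "moves": [
    [[26,-15,0,0,0,0],[26,-15,0,0,0,0],[26,-15,0,0,0,0],[26,-15,0,0,0,0],[12,-7,0,0,0,0]]
  ]
}}

```text
clock: 16.35
eef_pos: [622.0, 132.9, 106.8]
eef_rot: [1.131, 1.565, -0.027]
wrist_force: [-0.8, 0.5, 0.4]
finger_gap: 59.6
```

{"name": "jog_arm", "arguments": {
  "moves": [
    [[5,-2,0,0,0,0],[0,0,0,0,0,0]]
  ]
}}

```text
clock: 16.55
eef_pos: [628.0, 129.8, 107.2]
eef_rot: [1.128, 1.565, -0.033]
wrist_force: [0.9, -0.8, -0.8]
finger_gap: 59.8
```

```bash
python3 -c "
from h import *
st()"
```

```text
16.55 [628.  129.8 107.2] jaw 293.5 gap 59.8 [ 0.9 -0.8 -0.8]
tilt corr wx,wy deg [0.01 0.32 0.  ]
```

{"name": "jog_arm", "arguments": {
  "moves": [
    [[2,1,-20,0,0,0],[0,0,-25,0,0,0],[0,0,-15,0,0,0],[0,0,-5,0,0,0],[0,0,0,0,0,0]]
  ]
}}

```text
clock: 17.05
eef_pos: [628.1, 133.4, 42.5]
eef_rot: [1.202, 1.564, 0.044]
wrist_force: [0.8, 0.2, -0.6]
finger_gap: 60.0
```

```bash
python3 -c "
from h import *
st()"
```

```text
17.05 [628.1 133.4  42.5] jaw 293.7 gap 60.0 [ 0.8  0.2 -0.6]
tilt corr wx,wy deg [-0.02  0.41  0.  ]
```

{"name": "jog_arm", "arguments": {
  "moves": [
    [[2,-3,-6,0,0.4,0],[0,0,-4,0,0,0],[0,0,-2,0,0,0],[0,0,0,0,0,0]]
  ]
}}

```text
clock: 17.45
eef_pos: [631.2, 130.5, 32.2]
eef_rot: [1.449, 1.568, 0.291]
wrist_force: [1.0, 0.7, -0.8]
finger_gap: 60.0
```

{"name": "jog_arm", "arguments": {
  "moves": [
    [[0,0,-1,0,0,0],[0,0,-1,0,0,0],[0,0,-1,0,0,0],[0,0,0,0,0,0]]
  ]
}}

```text
clock: 17.85
eef_pos: [631.6, 130.6, 29.9]
eef_rot: [1.405, 1.566, 0.247]
wrist_force: [0.0, 0.8, -1.1]
finger_gap: 59.6
```

{"name": "jog_arm", "arguments": {
  "moves": [
    [[0,0,-0.5,0,0,0],[0,0,0,0,0,0],[0,0,0,0,0,0],[0,0,0,0,0,0],[0,0,0,0,0,0]]
  ],
  "gripper": 1
}}

```text
clock: 18.35
eef_pos: [631.7, 130.6, 29.5]
eef_rot: [1.404, 1.566, 0.246]
wrist_force: [1.3, -0.8, 1.0]
finger_gap: 93.3
```

{"name": "jog_arm", "arguments": {
  "moves": [
    [[0,0,5,0,0,0],[0,0,20,0,0,0],[0,0,40,0,0,0],[0,0,40,0,0,0],[0,0,15,0,0,0]]
  ]
}}

```text
clock: 18.85
eef_pos: [629.7, 130.3, 151.9]
eef_rot: [-2.338, 1.57, 2.787]
wrist_force: [1.0, -0.8, -0.3]
finger_gap: 93.7
```

```bash
python3 - <<'E'
from h import *
st(); snap('wrist','w6')
E
```

```text
18.85 [629.7 130.3 151.9] jaw 293.7 gap 93.7 [ 1.  -0.8 -0.3]
tilt corr wx,wy deg [-0.02 -0.05 -0.  ]
```

View pics/w6.png

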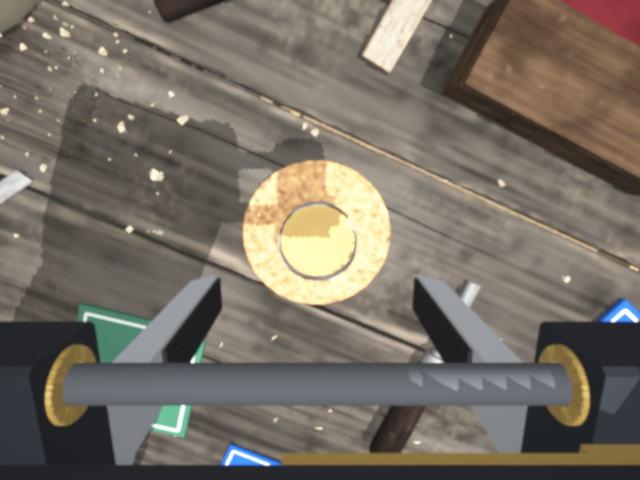

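The tin sits at about (318,239) on the cork, whose centre is about (317,232). It's nearly central, allowing for parallax. Back to the block.

{"name": "jog_arm", "arguments": {
  "moves": [
    [[-29,-39,0,0,0,5.5],[-29,-39,0,0,0,5.5],[-29,-39,0,0,0,5.5],[-29,-39,0,0,0,5.5],[-29,-39,0,0,0,0]]
  ]
}}

```text
clock: 19.4
eef_pos: [480.9, -65.6, 151.0]
eef_rot: [1.864, 1.569, 1.112]
wrist_force: [0.2, -1.3, 0.6]
finger_gap: 93.5
```

{"name": "jog_arm", "arguments": {
  "moves": [
    [[-29,-39,0,0,0,0],[-22,-32,0,0,0,0],[-6,-10,-20,0,0,0],[0,0,-30,0,0,0],[0,0,0,0,0,0]]
  ],
  "squeeze": 20
}}

```text
clock: 19.9
eef_pos: [417.3, -152.6, 99.0]
eef_rot: [1.377, 1.569, 0.62]
wrist_force: [-0.6, 0.3, 1.1]
finger_gap: 94.0
```

```bash
python3 - <<'E'
from h import *
p=np.load('pics/w6.npz')
print(onz(p,318,239.5,23),onz(p,317,232,5))
st()
E
```

```text
[630.86191542 130.72664431  23.        ] [632.31810184 132.18990808   5.        ]
19.9 [ 417.3 -152.6   99. ] jaw 316.6 gap 94.0 [-0.6  0.3  1.1]
tilt corr wx,wy deg [-0.05  0.07  0.  ]
```

Tin to cork distance is about 2 mm. Descending on the block.

{"name": "jog_arm", "arguments": {
  "moves": [
    [[4,1,-35,0,0,-1],[0,0,-20,0,0,0],[0,0,-8,0,0,0],[0,0,0,0,0,0]]
  ]
}}

```text
clock: 20.3
eef_pos: [423.2, -151.5, 37.2]
eef_rot: [0.751, 1.567, -0.023]
wrist_force: [0.1, 0.7, -0.3]
finger_gap: 94.3
```

{"name": "jog_arm", "arguments": {
  "moves": [
    [[0,0,-5,0,0,0],[0,0,-2,0,0,0],[0,0,0,0,0,0]]
  ]
}}

```text
clock: 20.6
eef_pos: [424.6, -151.7, 32.4]
eef_rot: [0.559, 1.564, -0.214]
wrist_force: [-0.4, -0.4, 1.0]
finger_gap: 94.3
```

{"name": "jog_arm", "arguments": {
  "moves": [
    [[0,0,0,0,0,0],[0,0,0,0,0,0],[0,0,0,0,0,0],[0,0,0,0,0,0],[0,0,0,0,0,0]]
  ],
  "gripper": -1
}}

```text
clock: 21.1
eef_pos: [425.2, -152.0, 33.7]
eef_rot: [0.508, 1.562, -0.265]
wrist_force: [0.2, -0.7, -0.3]
finger_gap: 57.3
```

{"name": "jog_arm", "arguments": {
  "moves": [
    [[0,0,0,0,0,0],[0,0,0,0,0,0],[0,0,0,0,0,0],[0,0,0,0,0,0]]
  ]
}}

```text
clock: 21.5
eef_pos: [425.2, -151.9, 33.7]
eef_rot: [0.519, 1.562, -0.254]
wrist_force: [0.3, 0.5, 0.4]
finger_gap: 44.8
```

```bash
python3 - <<'E'
from h import *
p=np.load('pics/w2.npz')
q=np.array([onz(p,u,v,34)[:2] for u,v in [(290,183),(352,183),(351,293),(291,293)]]); print(q.mean(0).round(1))
st()
E
```

```text
[ 423.7 -150.2]
21.5 [ 425.2 -151.9   33.7] jaw 315.7 gap 44.8 [0.3 0.5 0.4]
tilt corr wx,wy deg [0.13 0.49 0.  ]
```

{"name": "jog_arm", "arguments": {
  "moves": [
    [[0,0,15,0,0,0],[0,0,40,0,0,0],[0,25,30,0,0,0],[3,45,0,0,0,0],[3,45,0,0,0,0]]
  ]
}}

```text
clock: 22.0
eef_pos: [430.2, -36.9, 121.3]
eef_rot: [0.645, 1.563, -0.135]
wrist_force: [1.2, -0.2, -0.9]
finger_gap: 45.0
```

{"name": "jog_arm", "arguments": {
  "moves": [
    [[3,45,0,0,0,0],[3,45,0,0,0,0],[3,45,0,0,0,0],[3,45,0,0,0,0],[3,40,0,0,0,0]]
  ]
}}

```text
clock: 22.5
eef_pos: [444.1, 192.4, 122.3]
eef_rot: [0.679, 1.561, -0.102]
wrist_force: [0.2, 0.1, -1.4]
finger_gap: 44.4
```

{"name": "jog_arm", "arguments": {
  "moves": [
    [[2,30,0,0,0,0],[1,12,0,0,0,0],[0,0,0,0,0,0]]
  ]
}}

```text
clock: 22.8
eef_pos: [446.1, 239.8, 121.6]
eef_rot: [0.669, 1.561, -0.107]
wrist_force: [-0.4, -0.8, -0.7]
finger_gap: 44.8
```

```bash
python3 -c "
from h import *
st()"
```

```text
22.8 [446.1 239.8 121.6] jaw 315.5 gap 44.8 [-0.4 -0.8 -0.7]
tilt corr wx,wy deg [0.06 0.55 0.  ]
```

{"name": "jog_arm", "arguments": {
  "moves": [
    [[3,-9,-30,0,0.5,0],[0,0,-25,0,0,0],[0,0,-12,0,0,0],[0,0,-5,0,0,0],[0,0,0,0,0,0]]
  ]
}}

```text
clock: 23.3
eef_pos: [449.9, 226.0, 48.4]
eef_rot: [0.142, 1.569, -0.637]
wrist_force: [0.0, -0.2, -0.8]
finger_gap: 45.1
```

```bash
python3 -c "
from h import *
st()"
```

```text
23.3 [449.9 226.   48.4] jaw 315.4 gap 45.1 [ 0.  -0.2 -0.8]
tilt corr wx,wy deg [0.07 0.09 0.  ]
```

{"name": "jog_arm", "arguments": {
  "moves": [
    [[0,3,-7,0,0,0],[0,0,-4,0,0,0],[0,0,-2,0,0,0],[0,0,0,0,0,0]]
  ]
}}

```text
clock: 23.7
eef_pos: [451.0, 229.4, 36.6]
eef_rot: [0.8, 1.566, 0.021]
wrist_force: [0.4, 0.9, -0.7]
finger_gap: 45.0
```

{"name": "jog_arm", "arguments": {
  "moves": [
    [[0,0,-1,0,0,0],[0,0,-1,0,0,0],[0,0,0,0,0,0]]
  ]
}}

```text
clock: 24.0
eef_pos: [451.2, 229.7, 35.0]
eef_rot: [0.862, 1.565, 0.083]
wrist_force: [-0.3, -0.3, -0.5]
finger_gap: 44.8
```

{"name": "jog_arm", "arguments": {
  "moves": [
    [[0,0,-1,0,0,0],[0,0,-1,0,0,0],[0,0,0,0,0,0]]
  ]
}}

```text
clock: 24.3
eef_pos: [451.4, 229.8, 33.7]
eef_rot: [0.893, 1.565, 0.115]
wrist_force: [0.9, 0.0, -1.1]
finger_gap: 45.0
```

{"name": "jog_arm", "arguments": {
  "moves": [
    [[0,0,0,0,0,0],[0,0,0,0,0,0],[0,0,0,0,0,0],[0,0,0,0,0,0],[0,0,0,0,0,0]]
  ],
  "gripper": 1
}}

```text
clock: 24.8
eef_pos: [451.6, 229.9, 33.7]
eef_rot: [0.92, 1.564, 0.141]
wrist_force: [-0.3, -0.2, -0.6]
finger_gap: 81.6
```

{"name": "jog_arm", "arguments": {
  "moves": [
    [[0,0,0,0,0,0],[0,0,20,0,0,0],[0,0,40,0,0,0],[0,0,40,0,0,0],[0,0,20,0,0,0]]
  ]
}}

```text
clock: 25.3
eef_pos: [449.3, 228.9, 154.6]
eef_rot: [-0.855, 1.569, -1.633]
wrist_force: [0.2, -0.0, -1.1]
finger_gap: 93.9
```

```bash
python3 - <<'E'
from h import *
st(); snap('wrist','w7')
E
```

```text
25.3 [449.3 228.9 154.6] jaw 315.4 gap 93.9 [ 0.2 -0.  -1.1]
tilt corr wx,wy deg [ 0.11 -0.01  0.  ]
```

View pics/w7.png

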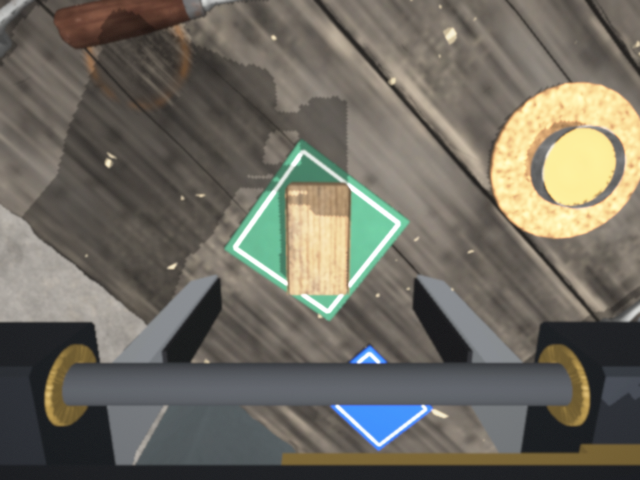

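The block is on the green mat and looks centred. I'll check numerically, then move the arm clear for a top view.

{"name": "jog_arm", "arguments": {
  "moves": [
    [[-5,-45,20,0,0,0],[-10,-45,15,0,0,0],[-10,-45,10,0,0,0],[-10,-45,10,0,0,0],[0,-45,10,0,0,0]]
  ]
}}

```text
clock: 25.85
eef_pos: [412.2, 2.2, 221.9]
eef_rot: [0.509, 1.568, -0.262]
wrist_force: [0.1, 0.4, -0.1]
finger_gap: 93.9
```

{"name": "jog_arm", "arguments": {
  "moves": [
    [[0,-45,10,0,0,0],[0,-45,10,0,0,0],[-10,-45,10,0,0,0],[-10,-45,0,0,0,0],[-10,-45,0,0,0,0]]
  ]
}}

```text
clock: 26.35
eef_pos: [379.5, -232.0, 253.7]
eef_rot: [0.426, 1.564, -0.344]
wrist_force: [0.0, 0.0, -1.9]
finger_gap: 94.2
```

{"name": "jog_arm", "arguments": {
  "moves": [
    [[-35,-35,0,0,0,0],[-35,-35,0,0,0,0],[-35,-35,0,0,0,0],[-30,-35,0,0,0,0],[-30,-35,0,0,0,0]]
  ]
}}

```text
clock: 26.85
eef_pos: [210.5, -411.1, 251.9]
eef_rot: [0.497, 1.565, -0.273]
wrist_force: [0.8, 0.5, 0.0]
finger_gap: 93.6
```

```bash
python3 - <<'E'
from h import *
p=np.load('pics/w7.npz')
for n,c,z in[('block',[(287,184),(349,184),(348,295),(289,295)],34),('green',[(302,140),(409,221),(330,320),(226,247)],5)]:
    q=np.array([onz(p,u,v,z)[:2] for u,v in c]); print(n,q.mean(0).round(1))
st(); im,_,_=snap('top','top1'); im=im[150:350,200:540]
cv2.imwrite('pics/c1.png',cv2.resize(im,None,fx=2.35,fy=2.35,interpolation=cv2.INTER_CUBIC))
E
```

```text
block [451.1 229.6]
green [449.4 229.4]
26.85 [ 210.5 -411.1  251.9] jaw 315.9 gap 93.6 [0.8 0.5 0. ]
tilt corr wx,wy deg [0.09 0.32 0.  ]
```

View pics/c1.png

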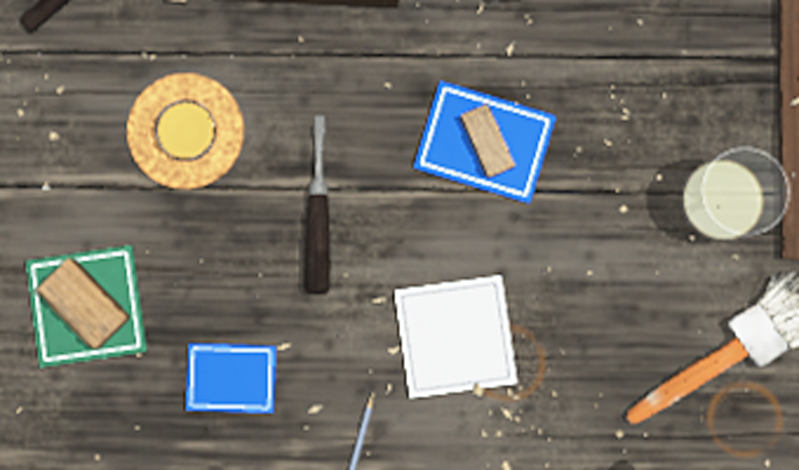

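The top view shows each of the three things central on its own mat, the white board empty, and the glass and dark chisel where they were. I'm handing in.

```bash
python3 -c "
from cell import manip
print(manip.sign_off())"
```

```text
the job is handed in; nothing more can be done
None
```

The swap is done and handed in after about 27 s of the 112 s allowed. I moved the sanding block to the white board, the offcut to the blue mat, the tin to the cork mat, and the block from the board to the green mat.

- **Placing:** close-up wrist-camera checks put each object within about 2 mm of its mat's middle. The limit is 15 mm.
- **Final top view:** it shows all three centred on their own mats, the board empty, and the glass and dark chisel where they were. The gripper was open and clear of everything.
- **Tin level:** the tool leaned about 0.4° at most while it held the tin.
- **Not checked:** I compared the glass and dark chisel by eye only. The reddish chisel was outside the final crop, but no move went near it at bench level.
- **Disagreement:** the top and wrist cameras differed by 2–4 mm on the mat positions. I mostly followed the wrist readings.

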